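# Bolt down the relief panel

## Task

Lock the carved panel into its board: press the ribbed plate of the spring catch down with one fingertip and keep it down while the other fingertip pushes the bolt by its upright lug towards the panel, until the bolt is fully home; only then let the catch spring up behind it. There is nothing to grip or lift: leave the panel and everything else on the bench where it lies.

Things in the scene. Friction and masses are not known exactly. Their poses are not given: they have to be found in the camera images.
- board: plywood carving board, 430 x 270 x 18 mm, fixed to the bench. Origin: centre of its underside; x along its length, from the bolt unit towards the panel. Three dark wood fences, 20 mm high, surround the panel on the sides away from the bolt unit.
- panel: loose carved wooden panel, 198 x 200 x 16 mm (20 mm at the raised field in the middle, the carving up to 24 mm), lying flat on the board between the fences; about 0.55 kg. Origin: centre of its underside; axes as the board's. Must stay where it lies.
- bolt_unit: dark steel bolt housing fixed on the board: base plate 156 x 56 x 6 mm (x -25 to 131 mm), two cheeks 32 mm high at y +-16 to 21 mm (x 52 to 118), guide bridge 36 mm high (x 121 to 130). Origin: on the board's top face, on the centre line, below the lug's rear face when the bolt is drawn back; x is the way the bolt slides home (to the panel); z up.
- bolt (a joint): stroke of the steel bolt in m, 0 drawn back to 0.028 fully home (stop), along the unit's +x; stays where left, 2.5 N friction. Flat bar 138 x 18 mm, top 30 mm above the board, an upright lug at its rear end. While the catch is up it is locked (1.5 mm play either way); teeth below the bar let the catch lock it near 0, 0.014 and 0.028 m. It starts at 0 to 0.001.
- lug_top (a point): centre of the top of the bolt's upright lug: a block 14 mm along x, 24 mm wide, its top 67 mm above the board (37 mm above the bar). It moves with the bolt. Push its rear face (7 mm behind this point, unit x = 0 when drawn back) in the unit's +x. Behind the lug only the 6 mm base plate lies below.
- catch: spring catch; its pressing plate is flat ribbed steel, 62 mm along x, 28 wide, 5 thick, above the bar between lug and panel. Origin: centre of the plate's top face, at unit x = 85 mm (plate x 54 to 116), 48 mm above the board when up (locks the bolt), 40 fully down (stop). Moves only up and down: a finger may slide along it. 40 mm free between lug and plate when drawn back, 12 when home.
- catch_end (a point): front edge of the plate's top (31 mm along x from its centre), moves with the catch. The bolt is free once the plate is about 5.5 mm down or more. The spring takes about 2 N to begin and 6 N fully down, at any point of the plate, and lifts the catch again when let go, where a gap of the bolt's teeth lets it.
- bolt_nose (a point): underside of the bolt's front end, 20 mm above the board, 138 mm ahead of the lug's rear face; home it reaches 11 to 23 mm over the panel's plain border without touching it.
- gouge: bystander: gouge with turned wooden handle, 210 mm long, lying on the panel. Leave alone.
- stone: bystander: sharpening stone 100 x 42 x 22 mm lying on the board beside the bolt unit. Leave alone.
- wedge: bystander: wooden block 70 x 30 x 20 mm lying on the board on the other side of the bolt unit. Leave alone.
- mallet: bystander: wooden mallet, 240 mm long, 76 mm high, on the bench. Leave alone.
- tin: bystander: empty metal tin, 84 mm across, 100 mm high. Leave alone.
- glue: bystander: glue bottle, 60 mm across, 170 mm high. Leave alone.
- brush: bystander: flat brush on the bench. Leave alone.

How it is judged:
On the way, in this order (a step that is already met when the one before it is completed fails the run):
1. a finger holds the catch down while the bolt is still drawn back (z of catch in the frame of bolt_unit below 0.043 m and contact force between the fingers and catch above 0.5 N and value of joint bolt below 0.01 m), for 0.1 s.
2. the bolt is home with the catch still held down by a finger (value of joint bolt above 0.025 m and z of catch in the frame of bolt_unit below 0.044 m and contact force between the fingers and catch above 0.5 N), for 0.05 s.
At the end, for the whole second after the job is handed in: the bolt is within 3 mm of its home stop, over the panel's border; the catch has sprung up (less than 2 mm down); the panel lies within 8 mm of where it lay (value of joint bolt above 0.025 m and z of catch in the frame of bolt_unit above 0.046 m and distance of panel from where it was at the start of the episode below 0.008 m); the robot touches nothing.
It fails at once if the catch is let up with the bolt half way (value of joint bolt between 0.008 and 0.02 m and z of catch in the frame of bolt_unit above 0.046 m).
It fails at once if the panel is shifted or lifted by more than 8 mm (distance of panel from where it was at the start of the episode above 0.008 m).
It fails at once if a bystander is shifted or lifted by more than 15 mm (distance of any of gouge, stone, wedge, mallet, tin, glue, brush from where it was at the start of the episode above 0.015 m).
It also fails if it takes over 42 s, if anything falls off the work surface, if the arm or the gripper's body presses on something with over 40 N, if the wrist force passes 120 N, or if a joint passes its speed limit or range.

## Robot

A 7-joint arm with a two-finger parallel gripper is mounted at the origin on the work surface. World frame = base frame: x ahead of the robot, y to its left, z up, the work surface at z = 0. Lengths are in m, angles in rad, forces in N, time in s.
With the tool pointing down it reaches from about 0.4 to 0.85 m from the base axis. Payload 4.5 kg.
Tool frame: the origin (TCP) lies midway between the tips of the shut fingers; the grasp point (between the pads) lies 19 mm behind it (bot.grip_depth is the distance from the TCP to the grasp point, in m); z points along the fingers, y is the line along which they close (so a half turn about z gives the same grasp; the last joint's range is limited). The gripper opens to 85 mm and grips with 20 to 120 N. Pads are 22 mm wide; open, the fingers measure 114 mm over their backs; the gripper's body (76 mm by 85 mm) begins 54 mm behind the grasp point. The pads swing forward as they close: fully open they stand 13 mm farther back than shut.
Start: joints at [1.258, 0.689, -0.195, 1.565, 0.157, 0.902, -0.215], TCP at [0.212, -0.588, 0.231] pointing down, gripper open.
Joint ranges: [-3.01, 3.01], [-0.46, 2.08], [-1.47, 1.51], [0.13, 2.56], [-1, 4.14], [0.04, 2.09], [-2.66, 2.66]. Speed limits (rad/s): [2.57, 2.57, 3.14, 3.14, 3.14, 3.14, 3.14].

## Interface

Orientations are given as a unit quaternion [x, y, z, w].
In Python, from plant import bot, workorder, get_image, camera_info gives the robot as it stands (bot), with the cameras as plain functions and the job (workorder).
- The arm moves only by the shell command python3 nudge.py 'ROWS' [FORCE]. ROWS is a JSON list of rows, 1 to 12 of them, each of 7 numbers: a rotation vector rx, ry, rz in a scale on which 1.0 is pi/2 rad, then dx, dy, dz in a scale on which 1.0 is 0.3 m, then the opening from 0.0 (shut) to 1.0 (fully open); each row shifts and turns the commanded pose from where the row before left it, along the tool's axes as they then stand; what a row does not reach is not made up. A row lasts 1/12 s, in which the tool goes at most 0.0417 m and 0.125 rad, less where a joint would pass 70% of its speed; a pose out of reach is approached as far as the arm can. The fingers move at their own pace and stop on an object; FORCE is the grip in N (left out, the last holds). Time passes only in rows, so rows that do not move let the fingers close. It prints the time, the measured TCP pose, the force, the opening and the grip force at its end. Input that does not fit is refused with a message, and nothing moves.
- bot.state(): the state, without advancing time (a new reading comes with each control period).
- get_image(name): name is "scene" or "top" or "wrist"; returns (picture, depth): 400x640x3 uint8, red, green, blue; 400x640 float32, m along the optical axis (not along the pixel's ray), 0 where there is no reading.
- camera_info(name): a dict with "camera_matrix" (3x3 intrinsics, pixels), "R" (3x3) and "t" (3): a world point X has camera coordinates R X + t. Camera axes: x right, y down, z forward; pixel columns grow to the right and rows downward; lengths in m; the calibration is good to about 2 mm. A picture is of the moment at which its call begins: read the wrist's pose just before it. camera_info takes no time and is no camera call; for the wrist camera it gives the pose at the moment of the call.
- workorder.finish_job(): hands the job in; it is judged then, once.
The state is a dict: "t": time; "qpos": joint angles; "joint_velocities": joint speeds; "joint_efforts": joint torques, N m; "position": TCP position; "ee_rot": TCP orientation; "wrist_force": force on the tool from outside, world axes, zero at the start; "moment": the same for the moment, N m; "width": opening from 0.0 (shut) to 1.0 (fully open); "gripper_force": force on a finger pad.
Only numpy, scipy, OpenCV 4.12 (cv2) and the standard library are available. Lean on these libraries where they do the work, as an engineer would, in place of code of your own. Each camera call takes 0.05 s, during which the arm holds its last target. There are 200 camera calls.

## Working session

There is one attempt and no reset: what is moved stays moved. The work goes in short steps, Python scripts to look and compute and a shell command to move; the robot and the scene stay as the last step left them, time stands still between calls to the robot, and variables do not carry over. Pictures are saved under pics/ and viewed, at most 10 in all, crops included, and the job is handed in when it is done.

```bash
ls; mkdir -p pics
python3 - <<'E'
from plant import bot, workorder, get_image, camera_info
import cv2
for n in ("scene","top"):
    p,d=get_image(n); cv2.imwrite(f"pics/{n}0.png",p[:,:,::-1])
    import numpy as np; np.save(f"pics/{n}0.npy",d)
s=bot.state(); print(s["t"],s["position"],s["ee_rot"],s["width"])
E
```

```text
nudge.py
pics
plant.py
0.1 [ 0.21220047 -0.58726239  0.23055582] [ 9.84998032e-01  1.72563561e-01 -1.92259977e-04 -8.10300764e-04] 0.9999871490089871
```

View pics/top0.png

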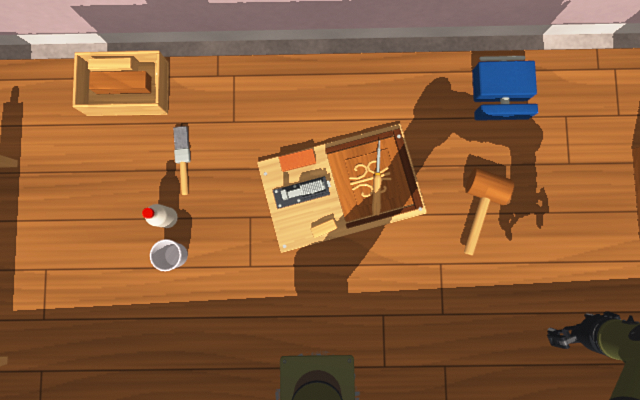

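View pics/scene0.png

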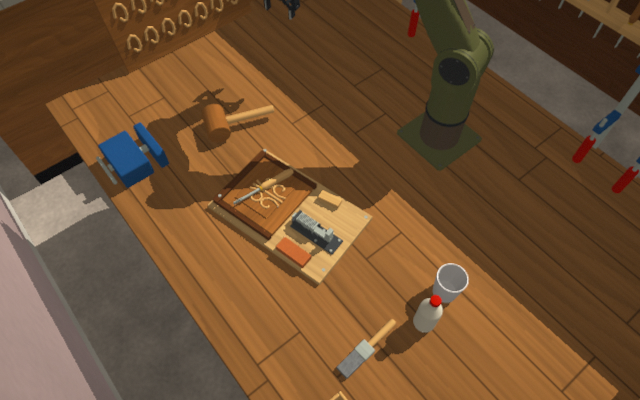

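The top view shows the board with corners at about (258,160), (400,122), (426,213) and (282,252). The bolt unit is near (302,191), with the panel to its right. The scene view shows the same layout, with the lug near (327,235).

```bash
cat > h.py <<'E'
import numpy as np
from plant import bot, workorder, get_image, camera_info
def cloud(d,info):
    K=np.array(info["camera_matrix"]);R=np.array(info["R"]);t=np.array(info["t"])
    v,u=np.mgrid[:d.shape[0],:d.shape[1]]
    P=np.stack([(u-K[0,2])/K[0,0]*d,(v-K[1,2])/K[1,1]*d,d],-1)
    W=(P-t)@R
    W[d<=0]=np.nan
    return W
E
python3 - <<'E'
from h import *
np.set_printoptions(precision=4,suppress=True)
W=cloud(np.load("pics/top0.npy"),camera_info("top"))
for u,v in [(260,161),(399,125),(423,211),(284,250),(279,230),(275,170),(302,191),(290,194),(320,186)]: print(u,v,W[v,u])
S=cloud(np.load("pics/scene0.npy"),camera_info("scene"))
for n,X in (("top",W),("scene",S)):
    c=W[191,302]
    m=(np.hypot(X[...,0]-c[0],X[...,1]-c[1])<.09)
    for lo,hi in ((.058,.072),(.078,.09)):
        k=m&(X[...,2]>lo)&(X[...,2]<hi); v,u=np.nonzero(k)
        print(n,lo,k.sum(),X[k].mean(0) if k.any() else 0, (u.min(),u.max(),v.min(),v.max()) if k.any() else 0)
E
```

```text
260 161 [0.6494 0.154  0.0184]
399 125 [ 0.7493 -0.2494  0.0163]
423 211 [ 0.4985 -0.3102  0.0129]
284 250 [0.3934 0.0864 0.0213]
279 230 [0.4499 0.1003 0.0197]
275 170 [0.6219 0.1106 0.0219]
302 191 [0.5544 0.0322 0.0677]
290 194 [0.5493 0.0668 0.0445]
320 186 [ 0.5675 -0.0177  0.0678]
top 0.058 225 [0.5642 0.0061 0.066 ] (np.int64(283), np.int64(327), np.int64(180), np.int64(199))
top 0.078 43 [0.5441 0.0821 0.0852] (np.int64(281), np.int64(287), np.int64(190), np.int64(198))
scene 0.058 204 [0.5655 0.0137 0.0665] (np.int64(291), np.int64(332), np.int64(212), np.int64(239))
scene 0.078 40 [0.5481 0.0838 0.085 ] (np.int64(325), np.int64(332), np.int64(228), np.int64(236))
```

Careful with the scale: shifts go in shares of 0.3 m and turns go in shares of pi/2 rad. That gives: 0.0223 m / 0.3 = 0.0743, -0.0197 m / 0.3 = -0.0657.

```bash
R="";
python3 nudge.py '[[0,0,0,0.0743,-0.0657,0,1],[0,0,0,0.0743,-0.0657,0,1],[0,0,0,0.0743,-0.0657,0,1],[0,0,0,0.0743,-0.0657,0,1],[0,0,0,0.0743,-0.0657,0,1],[0,0,0,0.0743,-0.0657,0,1],[0,0,0,0.0743,-0.0657,0,1],[0,0,0,0.0743,-0.0657,0,1],[0,0,0,0.0743,-0.0657,0,1],[0,0,0,0.0743,-0.0657,0,1],[0,0,0,0.0743,-0.0657,0,1],[0,0,0,0.0743,-0.0657,0,1]]'
python3 nudge.py '[[0,0,0,0.0743,-0.0657,0,1],[0,0,0,0.0743,-0.0657,0,1],[0,0,0,0.0743,-0.0657,0,1],[0,0,0,0.0743,-0.0657,0,1],[0,0,0,0.0743,-0.0657,0,1],[0,0,0,0.0743,-0.0657,0,1],[0,0,0,0.0743,-0.0657,0,1],[0,0,0,0.0743,-0.0657,0,1],[0,0,0,0.0743,-0.0657,0,1],[0,0,0,0.0743,-0.0657,0,1],[0,0,0,0.0743,-0.0657,0,1],[0,0,0.0605,0.0743,-0.0657,0,1]]'
python3 nudge.py '[[0,0,0,0,0,0,1],[0,0,0,0,0,0,1],[0,0,0,0,0,0,1]]'
python3 - <<'E'
from h import *
import cv2
i=camera_info("wrist");p,d=get_image("wrist");np.save("pics/w1.npy",d);np.save("pics/w1i.npy",i,allow_pickle=True)
cv2.imwrite("pics/w1.png",p[:,:,::-1]);s=bot.state();print(s["t"],s["position"],s["ee_rot"],s["wrist_force"])
E
```

```text
t: 1.1
position: [0.3841, -0.2731, 0.2311]
ee_rot: [0.985, 0.172, -0.0, -0.0]
wrist_force: [1.2, -0.2, -0.1]
width: 1.002
gripper_force: 0.0
t: 2.1
position: [0.5553, 0.04, 0.2309]
ee_rot: [0.992, 0.125, -0.0, -0.0]
wrist_force: [0.4, -0.7, -1.2]
width: 1.001
gripper_force: 0.0
t: 2.35
position: [0.5544, 0.038, 0.2308]
ee_rot: [0.992, 0.126, -0.001, 0.0]
wrist_force: [-0.4, -0.3, 0.8]
width: 1.003
gripper_force: 0.0
2.4 [0.55430725 0.03726228 0.23094892] [ 9.92146757e-01  1.25075481e-01 -7.67877378e-04  5.88933053e-04] [0.22818899 0.17437973 0.36010187]
```

View pics/w1.png

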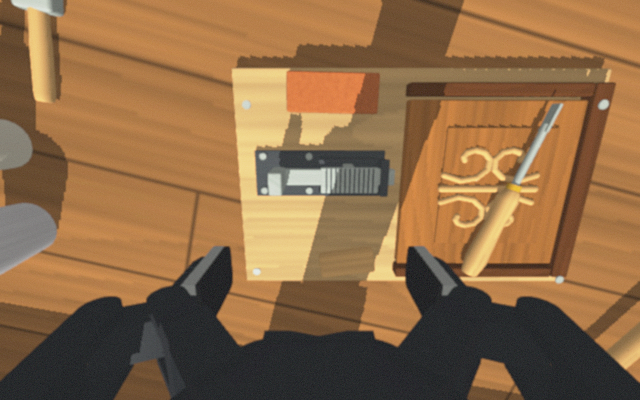

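The wrist view shows the lug at about (275,182), the ribbed plate at columns 322–382 and rows 165–194, and the board's left edge near column 240. The fingertips are at (222,252) and (418,252).

Run:
```python
from h import *
import cv2
np.set_printoptions(precision=4,suppress=True)
W=cloud(np.load("pics/w1.npy"),np.load("pics/w1i.npy",allow_pickle=True).item())
sub=W[60:280,235:420]
def band(lo,hi,c,r):
    q=sub.reshape(-1,3);k=(q[:,2]>lo)&(q[:,2]<hi)&(np.hypot(q[:,0]-c[0],q[:,1]-c[1])<r);return q[k]
b=band(.01,.022,(.55,.04),.3);print("board z",np.median(b[:,2]))
for n,a in (("plate",band(.060,.072,(.565,.008),.06)),("lug",band(.079,.092,(.546,.083),.03)),("base",band(.0225,.028,(.556,.04),.1))):
    r=cv2.minAreaRect((a[:,:2]*1000).astype(np.float32));print(n,len(a),a.mean(0),np.median(a[:,2]),r)
# board left edge line + top edge
q=W[100:240,225:275];e=[]
for row in q:
    j=np.nonzero(row[:,2]>.010)[0]
    if len(j): e.append(row[j[0]])
e=np.array(e);l=cv2.fitLine((e[:,:2]*1000).astype(np.float32),cv2.DIST_HUBER,0,.01,.01).ravel();print("edge",l,np.degrees(np.arctan2(l[1],l[0])))
s=bot.state();from scipy.spatial.transform import Rotation as Ro
M=Ro.from_quat(s["ee_rot"]).as_matrix();print(M,np.degrees(np.arctan2(M[1,1],M[0,1])))
```

```text
board z 0.019440504279706505
plate 1482 [0.5671 0.0077 0.0675] 0.06759293301829639 ((566.7478637695312, 7.331340789794922), (27.668319702148438, 61.18220520019531), 14.35922622680664)
lug 330 [0.5479 0.0826 0.0859] 0.08616671338123555 ((547.5626220703125, 83.05845642089844), (23.00993537902832, 14.278929710388184), 14.093420028686523)
base 2491 [0.5617 0.061  0.0254] 0.025411221524486806 ((579.3433837890625, 44.11280822753906), (98.93604278564453, 155.49642944335938), 14.460902214050293)
edge [  0.9687   0.2482 535.15   134.7701] 14.3715315
[[ 0.9687  0.2482 -0.0014]
 [ 0.2482 -0.9687 -0.0014]
 [-0.0017  0.001  -1.    ]] -75.62971704404343
```

Converted, 0.02 m / 0.3 = 0.0667, 0.01 m / 0.3 = 0.0333.

```bash
python3 nudge.py '[[0,0,0,0.0057,-0.0283,0.0667,0.765],[0,0,0,0.0057,-0.0283,0.0667,0.765],[0,0,0,0.0057,-0.028,0.0667,0.765],[0,0,0,0,0,0.0667,0.765],[0,0,0,0,0,0.0667,0.765],[0,0,0,0,0,0.0333,0.765],[0,0,0,0,0,0,0.765],[0,0,0,0,0,0,0.765],[0,0,0,0,0,0,0.765],[0,0,0,0,0,0,0.765]]'
python3 - <<'E'
from h import *
import cv2
i=camera_info("wrist");s=bot.state();p,d=get_image("wrist");cv2.imwrite("pics/w2.png",p[:,:,::-1])
from scipy.spatial.transform import Rotation as Ro
np.set_printoptions(precision=4,suppress=True)
O=np.array([.5461,.0898,.018]);ex=np.array([.2482,-.9687,0]);ey=np.array([.9687,.2482,0])
np.save("pics/w2.npy",cloud(d,i))
W=cloud(d,i)-O;U=np.stack([W@ex,W@ey,W[...,2]],-1)
tip=s["position"]-O;print(s["t"],s["position"],s["ee_rot"],s["wrist_force"],s["width"],"tcp unit",tip@ex,tip@ey,tip[2])
# finger points: near tcp, above the unit
q=U.reshape(-1,3);k=(np.abs(q[:,1]-tip@ey)<.014)&(q[:,2]>tip[2]-.01)&(q[:,2]<tip[2]+.03);f=q[k]
for sgn in(-1,1):
    g=f[(f[:,0]-tip@ex)*sgn>0]
    if len(g): print(sgn,len(g),np.percentile(g,[1,5,50,95,99],axis=0))
E
```

```text
t: 3.23
position: [0.5546, 0.0644, 0.1225]
ee_rot: [0.992, 0.125, 0.001, 0.0]
wrist_force: [0.7, -0.5, -0.5]
width: 0.763
gripper_force: 0.0
3.2333 [0.5546 0.0644 0.1225] [0.9921 0.1253 0.0012 0.    ] [ 0.7411 -0.5274 -0.4992] 0.763485658449523 tcp unit 0.02670133824547337 0.0019240636478458225 0.10453508391880198
-1 887 [[-0.0198 -0.0094  0.1131]
 [-0.0186 -0.0075  0.1152]
 [-0.0068  0.008   0.1257]
 [-0.0064  0.0124  0.1338]
 [-0.0063  0.0127  0.1344]]
1 883 [[ 0.0585 -0.0096  0.113 ]
 [ 0.0586 -0.0078  0.1152]
 [ 0.0589  0.008   0.1258]
 [ 0.0709  0.0124  0.1337]
 [ 0.0719  0.0127  0.1343]]
```

View pics/w2.png

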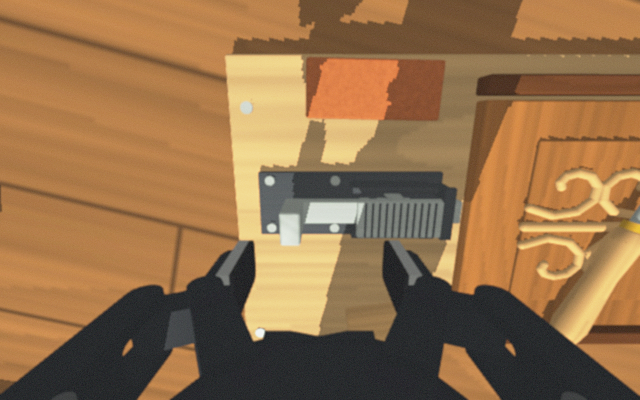

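The picture shows the rear finger left of the lug at (285,220) and the front finger level with the ribbed plate. Both line up as measured.

Converted, 0.014 m / 0.3 = 0.0467, 0.012 m / 0.3 = 0.04.

```bash
python3 nudge.py '[[0,0,0,-0.0033,0.0033,0.0467,0.765],[0,0,0,-0.0033,0.0033,0.0467,0.765],[0,0,0,0,0,0.0467,0.765],[0,0,0,0,0,0.04,0.765],[0,0,0,0,0,0,0.765],[0,0,0,0,0,0,0.765]]'
python3 nudge.py '[[0,0,0,0,0,0.0067,0.765],[0,0,0,0,0,0.0067,0.765],[0,0,0,0,0,0,0.765],[0,0,0,0,0,0,0.765]]'
python3 nudge.py '[[0,0,0,0,0,0.0067,0.765],[0,0,0,0,0,0.0067,0.765],[0,0,0,0,0,0,0.765],[0,0,0,0,0,0,0.765]]'
```

```text
t: 3.78
position: [0.5522, 0.0622, 0.0673]
ee_rot: [0.992, 0.126, -0.0, 0.0]
wrist_force: [0.6, 1.1, 0.8]
width: 0.767
gripper_force: 0.0
t: 4.12
position: [0.5525, 0.0622, 0.0637]
ee_rot: [0.992, 0.126, 0.0, 0.0]
wrist_force: [0.3, -0.8, 0.9]
width: 0.764
gripper_force: 0.0
t: 4.45
position: [0.5525, 0.0622, 0.0594]
ee_rot: [0.992, 0.126, 0.0, 0.0]
wrist_force: [-0.0, -0.2, 1.8]
width: 0.769
gripper_force: 1.1
```

Converted, 0.002 m / 0.3 = 0.0067.

```bash
python3 nudge.py '[[0,0,0,0,0,0.0067,0.765],[0,0,0,0,0,0.0067,0.765],[0,0,0,0,0,0,0.765],[0,0,0,0,0,0,0.765]]'
python3 nudge.py '[[0,0,0,0,0,0.0067,0.765],[0,0,0,0,0,0.0033,0.765],[0,0,0,0,0,0,0.765],[0,0,0,0,0,0,0.765]]'
python3 - <<'E'
from h import *
import cv2
np.set_printoptions(precision=4,suppress=True)
i=camera_info("wrist");p,d=get_image("wrist");cv2.imwrite("pics/w3.png",p[:,:,::-1])
O=np.array([.5461,.0898,.018]);ex=np.array([.2482,-.9687,0]);ey=np.array([.9687,.2482,0])
W=cloud(d,i)-O;U=np.stack([W@ex,W@ey,W[...,2]],-1);q=U.reshape(-1,3)
k=(abs(q[:,1])<.012)&(q[:,0]>.085)&(q[:,0]<.114)&(q[:,2]<.06);print("plate z",k.sum(),np.percentile(q[k,2],[10,50,90]))
k=(abs(q[:,1])<.012)&(abs(q[:,0]-.007)<.015)&(abs(q[:,2]-.067)<.005);print("lug",k.sum(),np.median(q[k],0))
k=(abs(q[:,1])>.04)&(abs(q[:,1])<.06)&(abs(q[:,0])<.1);print("board",np.median(q[k,2]))
E
```

```text
t: 4.78
position: [0.5526, 0.0622, 0.0554]
ee_rot: [0.992, 0.126, 0.0, 0.0]
wrist_force: [1.0, 0.7, 4.1]
width: 0.761
gripper_force: 2.0
t: 5.12
position: [0.5526, 0.0622, 0.0524]
ee_rot: [0.992, 0.126, 0.0, 0.0]
wrist_force: [-0.0, 0.2, 5.0]
width: 0.769
gripper_force: 2.7
plate z 2570 [0.0413 0.0424 0.0433]
lug 2154 [0.0058 0.0016 0.0682]
board 0.0012087272349397948
```

View pics/w3.png

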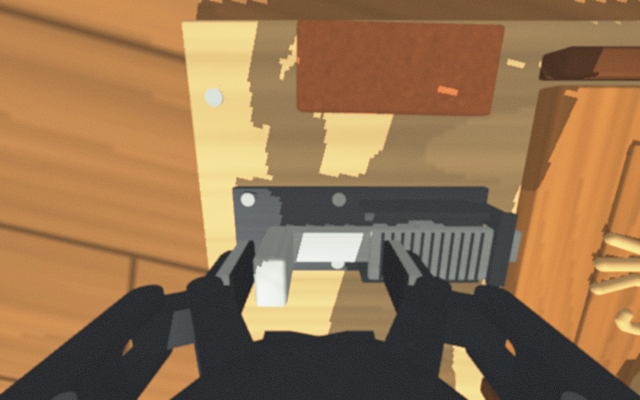

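The front finger is holding the plate about 7 mm down. The rear finger at (240,265) is just behind the lug at (270,270).

```bash
python3 nudge.py '[[0,0,0,0,0,0.005,0.765],[0,0,0,0,0,0,0.765],[0,0,0,0,0,0,0.765]]'
python3 nudge.py '[[0,0,0,0,0.01,0,0.765],[0,0,0,0,0.01,0,0.765],[0,0,0,0,0.01,0,0.765],[0,0,0,0,0,0,0.765],[0,0,0,0,0,0,0.765]]'
```

```text
t: 5.42
position: [0.5525, 0.0622, 0.0515]
ee_rot: [0.992, 0.126, 0.0, 0.0]
wrist_force: [-1.1, 0.2, 10.5]
width: 0.763
gripper_force: 5.2
t: 5.83
position: [0.5542, 0.0579, 0.0516]
ee_rot: [0.992, 0.127, 0.001, -0.002]
wrist_force: [-3.2, 8.0, 12.7]
width: 0.767
gripper_force: 6.3
```

Converted, 0.003 m / 0.3 = 0.01.

```bash
python3 nudge.py '[[0,0,0,0,0.01,0,0.765],[0,0,0,0,0.01,0,0.765],[0,0,0,0,0,0,0.765],[0,0,0,0,0,0,0.765]]'
python3 nudge.py '[[0,0,0,0,0.01,0,0.765],[0,0,0,0,0.01,0,0.765],[0,0,0,0,0,0,0.765],[0,0,0,0,0,0,0.765]]'
```

```text
t: 6.17
position: [0.5553, 0.0544, 0.0517]
ee_rot: [0.992, 0.128, 0.0, -0.004]
wrist_force: [-4.3, 10.8, 13.6]
width: 0.766
gripper_force: 7.3
t: 6.5
position: [0.5569, 0.0488, 0.0517]
ee_rot: [0.992, 0.128, 0.0, -0.004]
wrist_force: [-4.6, 12.0, 14.3]
width: 0.764
gripper_force: 7.7
```

Converted, 0.003 m / 0.3 = 0.01.

```bash
python3 nudge.py '[[0,0,0,0,0.01,0,0.765],[0,0,0,0,0.01,0,0.765],[0,0,0,0,0.01,0,0.765],[0,0,0,0,0.01,0,0.765],[0,0,0,0,0,0,0.765],[0,0,0,0,0,0,0.765]]'
python3 nudge.py '[[0,0,0,0,0.0067,0,0.765],[0,0,0,0,0.0067,0,0.765],[0,0,0,0,0.0067,0,0.765],[0,0,0,0,0,0,0.765],[0,0,0,0,0,0,0.765]]'
python3 - <<'E'
from h import *
import cv2
np.set_printoptions(precision=4,suppress=True)
i=camera_info("wrist");s=bot.state();p,d=get_image("wrist");cv2.imwrite("pics/w4.png",p[:,:,::-1])
O=np.array([.5461,.0898,.018]);ex=np.array([.2482,-.9687,0]);ey=np.array([.9687,.2482,0])
tip=s["position"]-O;print("tcp",tip@ex,tip@ey)
W=cloud(d,i)-O;U=np.stack([W@ex,W@ey,W[...,2]],-1);q=U.reshape(-1,3)
k=(abs(q[:,1])<.012)&(q[:,0]>.06)&(q[:,0]<.088)&(q[:,2]<.06)&(q[:,2]>.036);print("plate z",k.sum(),np.percentile(q[k,2],[10,50,90]))
k=(abs(q[:,1])<.012)&(abs(q[:,0]-.03)<.025)&(abs(q[:,2]-.068)<.003);print("lug",k.sum(),np.percentile(q[k],[2,50,98],axis=0))
E
```

```text
t: 7.0
position: [0.5599, 0.0371, 0.0518]
ee_rot: [0.992, 0.128, 0.0, -0.004]
wrist_force: [-4.2, 11.0, 13.7]
width: 0.762
gripper_force: 7.6
t: 7.42
position: [0.5615, 0.0309, 0.0517]
ee_rot: [0.992, 0.128, 0.0, -0.004]
wrist_force: [-3.7, 11.2, 14.1]
width: 0.764
gripper_force: 7.2
tcp 0.06090758491346743 0.0002914160534059066
plate z 2341 [0.0408 0.0416 0.0425]
lug 1978 [[ 0.0165 -0.0111  0.0655]
 [ 0.0339  0.002   0.0682]
 [ 0.0416  0.0111  0.0705]]
```

Converted, 0.002 m / 0.3 = 0.0067.

```bash
python3 nudge.py '[[0,0,0,0,0.0067,0,0.765],[0,0,0,0,0.0067,0,0.765],[0,0,0,0,0,0,0.765],[0,0,0,0,0,0,0.765]]'
python3 - <<'E'
from h import *
import cv2
np.set_printoptions(precision=4,suppress=True)
i=camera_info("wrist");s=bot.state();p,d=get_image("wrist");cv2.imwrite("pics/w5.png",p[:,:,::-1])
O=np.array([.5461,.0898,.018]);ex=np.array([.2482,-.9687,0]);ey=np.array([.9687,.2482,0])
tip=s["position"]-O;print("tcp",tip@ex,tip@ey)
W=cloud(d,i)-O;U=np.stack([W@ex,W@ey,W[...,2]],-1);q=U.reshape(-1,3)
k=(abs(q[:,1])<.012)&(abs(q[:,0]-.03)<.025)&(abs(q[:,2]-.068)<.003);print("lug",k.sum(),np.percentile(q[k],[2,50,98],axis=0))
E
```

```text
t: 7.8
position: [0.5615, 0.0307, 0.0517]
ee_rot: [0.992, 0.129, -0.0, -0.006]
wrist_force: [-6.9, 17.5, 15.0]
width: 0.765
gripper_force: 16.0
tcp 0.0610536600671077 0.0002879739524378604
lug 1948 [[ 0.0168 -0.0111  0.0656]
 [ 0.0341  0.002   0.0683]
 [ 0.0417  0.0111  0.0705]]
```

View pics/w5.png

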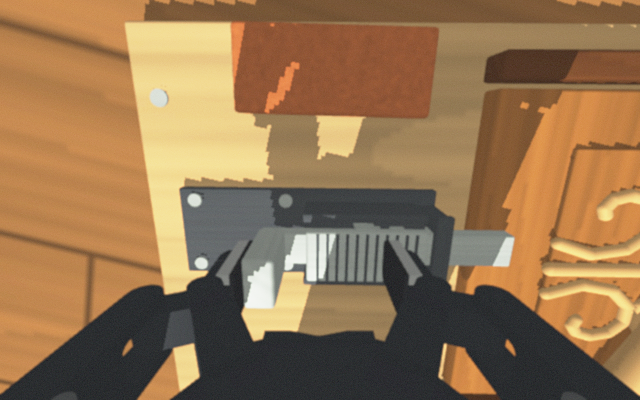

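The bolt is against its stop: the force rose with no further motion. The nose now shows over the panel border at (510,248). I'll lift straight up.

```bash
python3 nudge.py '[[0,0,0,0,0,-0.01,0.765],[0,0,0,0,0,-0.0133,0.765],[0,0,0,0,0,-0.0167,0.765],[0,0,0,0,-0.0067,-0.02,0.765],[0,0,0,0,-0.0133,-0.0333,0.765],[0,0,0,0,-0.0133,-0.0667,0.765],[0,0,0,0,0,-0.1,0.765],[0,0,0,0,0,-0.1,0.765],[0,0,0,0,0,-0.0333,0.765],[0,0,0,0,0,0,0.765],[0,0,0,0,0,0,0.765]]'
python3 - <<'E'
from h import *
import cv2
np.set_printoptions(precision=4,suppress=True)
i=camera_info("wrist");s=bot.state();p,d=get_image("wrist");cv2.imwrite("pics/w6.png",p[:,:,::-1])
O=np.array([.5461,.0898,.018]);ex=np.array([.2482,-.9687,0]);ey=np.array([.9687,.2482,0])
W=cloud(d,i)-O;U=np.stack([W@ex,W@ey,W[...,2]],-1);q=U.reshape(-1,3)
k=(abs(q[:,1])<.011)&(q[:,0]>.06)&(q[:,0]<.112)&(q[:,2]<.06)&(q[:,2]>.036);print("plate z",k.sum(),np.percentile(q[k,2],[10,50,90]))
k=(abs(q[:,1])<.012)&(abs(q[:,0]-.03)<.03)&(abs(q[:,2]-.068)<.003);print("lug",k.sum(),np.percentile(q[k],[2,50,98],axis=0))
k=(abs(q[:,1])>.04)&(abs(q[:,1])<.06)&(abs(q[:,0])<.1);print("board",np.median(q[k,2]))
print(s["wrist_force"])
E
```

```text
t: 8.77
position: [0.5602, 0.0299, 0.1685]
ee_rot: [0.992, 0.125, -0.0, 0.0]
wrist_force: [-0.2, 0.2, -0.2]
width: 0.764
gripper_force: 0.0
plate z 1443 [0.0487 0.0497 0.0507]
lug 482 [[ 0.0282 -0.0112  0.0659]
 [ 0.0351  0.0002  0.0683]
 [ 0.0417  0.011   0.0696]]
board 0.001170720301685798
[-0.1597  0.2386 -0.2485]
```

View pics/w6.png

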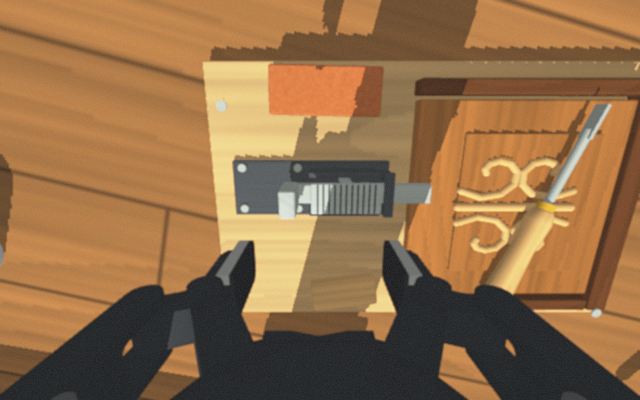

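The catch is fully up, at 0.0485 m above the board after correcting for the depth offset. The lug's rear is at about 0.028 m, the nose (430,193) is over the panel border, and the robot touches nothing.

```bash
python3 -c "
from plant import bot, workorder, get_image, camera_info
print(workorder.finish_job())"
```

```text
the job is handed in; nothing more can be done
None
```

I handed the job in with the bolt against its home stop, its nose over the panel border, and the catch sprung back up behind it. The last camera view showed the panel and gouge still in place, but `finish_job()` returned no verdict.

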